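# Switch off the open bench supply and point out its swollen capacitor

### The arm

A 6-joint arm with a two-finger parallel gripper is mounted at the origin on the work surface. World frame = base frame: x ahead of the robot, y to its left, z up, the work surface at z = 0. Lengths are in m, angles in rad, forces in N, time in s.
With the tool pointing down it reaches from about 0.35 to 0.85 m from the base axis. Payload 8.1 kg.
Tool frame: the origin (TCP) lies between the finger pads, 19 mm behind the fingertips; this is the grasp point; z points along the fingers, y is the line along which they close (so a half turn about z gives the same grasp; the last joint's range is limited). The gripper opens to 85 mm and grips with 20 to 120 N. Pads are 22 mm wide; open, the fingers measure 114 mm over their backs; the gripper's body (76 mm by 85 mm) begins 54 mm behind the grasp point. The pads swing forward as they close: fully open they stand 13 mm farther back than shut.
Start: joints at [1.109, 0.13, 1.488, -0, 1.523, -0.085], TCP at [0.221, 0.558, 0.25] pointing down, gripper open.
Joint ranges: [-2.96, 2.96], [-0.89, 2.26], [0.02, 2.5], [-1.34, 4.48], [0, 2.73], [-2.66, 2.66]. Speed limits (rad/s): [2.39, 2.39, 2.79, 3.14, 3.14, 3.14].

### API

Orientations are given as a rotation vector (axis times angle).
In Python, from rig import env gives the robot as it stands.
- The arm moves only by the tool arm_command, never from a script. Its argument "targets" is a list of rows, each a list of 4 numbers: the shift along the tool's x, y, z in units of 60 mm (1.0 is 60 mm), then the turn about the tool's z in units of 5 degrees (1.0 is 5 degrees). A call has 1 to 8 rows; each row shifts and turns the commanded pose from where the row before left it, along the tool's axes as they then stand; what a row does not reach is not made up. A row lasts 1/8 s, in which the tool goes at most 62.5 mm and 10.7 degrees, less where a joint would pass 70% of its speed; a pose out of reach is approached as far as the arm can. A call is refused whole if a number of a shift passes 1 or a number of a turn 1, either way. A call with a gripper value outside its range is refused whole. "grip" is the opening, from 0 (shut) to 1 (fully open), set as the call begins (left out, the last holds). The fingers move at their own pace and stop on an object; "grip_force" is the grip in N (left out, the last holds). Time passes only in rows, so rows that do not move let the fingers close. It gives the time, the measured TCP pose, the force, the opening and the grip force at its end, in the units of the state.
- env.get_obs(): the state, without advancing time (a new reading comes with each control period).
- env.read_camera(name): name is "scene" or "top" or "wrist"; returns a dict with "color" (384x512x3 uint8, red, green, blue), "range_z" (384x512 float32, m along the optical axis (not along the pixel's ray), 0 where there is no reading), "fx", "fy", "cx", "cy" (pixels), "R" (3x3) and "t" (3): a world point X has camera coordinates R X + t; the wrist camera has in their place "mount" (4x4, takes a point from camera to tool coordinates, whose origin is the TCP and whose axes are the flange's). Camera axes: x right, y down, z forward; pixel columns grow to the right and rows downward; lengths in m; the calibration is good to about 2 mm. A picture is of the moment at which its call begins: read the wrist's pose just before it.
- env.job_done(): hands the job in; it is judged then, once.
Trained networks look in a picture, given as the dict that the camera call returned (one of the last four; its "shot" number tells which), for a name from the list of things; names that differ only in an ending like _2 or _b are one class to them, and where a whole thing is asked for, a point or a joint stands for the part that bears it (a point fixed in the world has none). Each returns a list of dicts, best first, with "conf" (0 to 1); they miss things now and then, are a little off and sometimes report something else, mostly with a low value. They report only what shows in the picture. A call takes as long as a camera call.
- env.cut_out(label, picture): "mask" (384x512 bool, what is visible of it).
- env.landmark_of(label, picture): "location" ([x, y, z] in m, in world coordinates, good to about 4 mm: a listed point, or the origin of a listed thing).
The state is a dict: "clock": time; "joints": joint angles; "joint_velocities": joint speeds; "joint_torque": joint torques, N m; "ee_pos": TCP position; "tool_rot": TCP orientation; "ft_force": force on the tool from outside, world axes, zero at the start; "moment": the same for the moment, N m; "grip_width": finger opening in m; "gripper_force": force on a finger pad.
Only numpy, scipy, OpenCV 4.12 (cv2) and the standard library are available. Lean on these libraries where they do the work, as an engineer would, in place of code of your own. Each camera call takes 0.05 s, during which the arm holds its last target. There are 200 camera calls.

### The job

The bench power supply on the black mat is open for repair and still switched on: push the toggle switch on its front panel down to off before going near the inside. Then point out the bad capacitor for me, the one of the four big cans whose top has swollen into a dome: bring the fingertips over the middle of its top, about a finger's width above it without touching, stay there for at least two seconds, and finish still pointing at it. Touch nothing inside the supply, pick nothing up and leave the loose things on the bench where they are.

Things in the scene. Friction and masses are not known exactly. Their poses are not given: they have to be found in the camera images.
- supply: lidless bench supply, fixed: grey tray 230 (x) x 250 (y) mm, walls to 70 mm above the bench, aluminium front panel to 80 mm. Origin: centre of its underside, on the bench; the panel's face is at x = -115 mm and looks to -x; z up. On the panel seen from the front: toggle switch near the right end, two black knobs (22 mm, 17 mm proud) in the middle, display and two posts at the left
- works: what is fixed inside the supply, same origin and axes: green circuit board, upper side 13 mm above the bench; behind the big cans a transformer (centre x 62, y 60, top 71 mm above the bench) and a finned heat sink (x 42 to 86, y -110 to 0, top 63 mm); small parts up to 33 mm on the left. Not to be touched
- power_switch (a joint): the toggle lever, rad: 0 = up = on (start), 0.84 = down = off. Sprung over centre: pushed down from above (about 5 N near its tip) past level (0.42) it snaps down by itself and stays
- lever_tip (a point): outer end of the toggle lever (moves with it): a steel bat of 6 mm with an 8 mm ball end, 26 mm long from its pivot, standing out to -x from the front panel, 24 degrees above level when on, 24 below when off; its end is 30 mm in front of the panel's face and 61 mm above the bench when on, 39 mm when off
- switch_pivot (a point): fixed pivot of the toggle lever, 6 mm in front of the panel's face, in a steel bush standing 8 mm out of the panel; x -121, y -90, z 50 mm in the supply's frame; axes as the supply's
- cap_swollen: the swollen capacitor: upright can of 35 mm diameter, blue sleeve, bare aluminium top bulged into a round dome 11.5 mm high; 60 mm tall to the crown. Origin: centre of its underside, on the circuit board, 13 mm above the bench. It has any one place of the 2 x 2 block of big cans (pitch 48 mm in the supply's x, 46 mm in y; block centre x -42, y -25 mm in the supply's frame)
- swollen_top (a point): crown of the swollen capacitor's dome, 73 mm above the bench; z up
- cap_flat1: sound capacitor beside it: the same blue can of 35 mm diameter with a flat aluminium top, 50 mm tall (top 63 mm above the bench), in another place of the block. Origin: centre of its underside. Not to be touched
- cap_flat2: sound capacitor beside it: the same blue can of 35 mm diameter with a flat aluminium top, 50 mm tall (top 63 mm above the bench), in another place of the block. Origin: centre of its underside. Not to be touched
- cap_flat3: sound capacitor beside it: the same blue can of 35 mm diameter with a flat aluminium top, 50 mm tall (top 63 mm above the bench), in another place of the block. Origin: centre of its underside. Not to be touched
- spare_cap: loose new capacitor standing on the bench to the right of the supply: like the sound ones, 35 x 50 mm, flat top. Origin: centre of its underside. Leave it
- screwdriver: loose red-handled screwdriver, 190 mm long, lying in front of the supply's left half. Leave it
- flux_pot: loose closed pot with a black lid, 48 mm diameter, 50 mm tall, to the left of the supply. Leave it
- spare_board: loose green circuit board, 130 x 80 x 14 mm with its parts, lying to the left of the supply's rear. Leave it

How it is judged:
By the outcome, as a careful person would: the job done as asked, in the order asked, and still so for the second after the job is handed in, with the robot touching nothing.
It also fails if it takes over 35 s, if anything falls off the work surface, if the arm or the gripper's body presses on something with over 40 N, if the wrist force passes 120 N, or if a joint passes its speed limit or range.

## Working session

There is one attempt and no reset: what is moved stays moved. The work goes in short steps, Python scripts to look and compute and a tool call to move; the robot and the scene stay as the last step left them, time stands still between calls to the robot, and variables do not carry over. Pictures are saved under pics/ and viewed, at most 10 in all, crops included, and the job is handed in when it is done.

Besides the shell and the picture viewer there is one more tool, called after ">>>" by a JSON object that holds its "method" and its "body", one argument or row to a line. arm_command: Moves the arm, as the interface text tells. Its arguments: {"type":"object","properties":{"targets":{"type":"array","items":{"type":"array","items":{"type":"number"}}},"grip":{"type":"number"},"grip_force":{"type":"number"}},"required":["targets"]}

```bash
mkdir -p pics; cat > h.py <<'E'
import numpy as np, cv2
from rig import env
def save(p,n): cv2.imwrite('pics/'+n+'.png',cv2.cvtColor(p['color'],cv2.COLOR_RGB2BGR))
def cloud(p):
    z=p['range_z'];v,u=np.indices(z.shape)
    c=np.stack([(u-p['cx'])/p['fx']*z,(v-p['cy'])/p['fy']*z,z],-1)
    return (c-p['t'])@p['R']
E
python3 - <<'E'
from h import *
o=env.get_obs();print(o['clock'],o['ee_pos'],o['tool_rot'],o['joints'],o['grip_width'])
P={}
for n in('top','scene'):
    p=env.read_camera(n);save(p,n+'0');P[n]=p
    for l in('supply','switch_pivot','lever_tip','swollen_top','cap_swollen','cap_flat1','spare_cap','screwdriver','flux_pot','spare_board'):
        print(n,l,[(np.round(d['location'],4).tolist(),round(d['conf'],2)) for d in env.landmark_of(l,p)[:4]])
cv2.imwrite('pics/both.png',cv2.resize(np.hstack([cv2.imread('pics/top0.png'),cv2.imread('pics/scene0.png')]),(800,300)))
np.savez('c.npz',top=cloud(P['top']),scene=cloud(P['scene']))
E
```

```text
0.0 [0.22052803 0.5574555  0.24894425] [-5.88279944e-01 -3.08553569e+00  2.78504695e-03] [ 1.10859303e+00  1.31167169e-01  1.48927301e+00 -2.08948464e-05
  1.52298851e+00 -8.54097149e-02] 0.08580327012650814
top supply [([0.5962, -0.0842, 0.0002], 0.67), ([0.6513, 0.1774, -0.0008], 0.37)]
top switch_pivot [([0.4859, -0.1937, 0.0512], 0.95)]
top lever_tip [([0.4658, -0.1961, 0.0603], 0.58)]
top swollen_top [([0.5305, -0.0955, 0.0748], 0.63), ([0.4867, -0.1897, 0.0511], 0.32)]
top cap_swollen [([0.531, -0.0952, 0.0125], 0.61)]
top cap_flat1 [([0.583, -0.1363, 0.0157], 0.74), ([0.5396, -0.1411, 0.013], 0.71), ([0.5808, -0.0916, 0.0137], 0.57)]
top spare_cap [([0.5702, -0.2928, -0.0026], 0.55)]
top screwdriver [([0.3879, -0.0224, 0.0009], 0.86)]
top flux_pot [([0.5448, 0.1446, 0.0049], 0.57)]
top spare_board [([0.6474, 0.1788, -0.0006], 0.66)]
scene supply [([0.5968, -0.087, -0.0019], 0.97)]
scene switch_pivot [([0.4908, -0.1934, 0.0487], 0.83)]
scene lever_tip []
scene swollen_top [([0.5358, -0.1015, 0.0684], 0.86)]
scene cap_swollen [([0.5341, -0.097, 0.0181], 0.6), ([0.4891, -0.1939, 0.0509], 0.55)]
scene cap_flat1 [([0.5883, -0.1368, 0.0168], 0.9), ([0.5794, -0.0923, 0.0123], 0.75), ([0.5986, -0.0879, 0.001], 0.68)]
scene spare_cap [([0.5699, -0.2906, 0.0034], 0.75)]
scene screwdriver [([0.39, -0.0223, -0.0043], 0.92)]
scene flux_pot [([0.5449, 0.1512, 0.0025], 0.92), ([0.6014, -0.0873, -0.0002], 0.61), ([0.5897, -0.1345, 0.0165], 0.25)]
scene spare_board [([0.6483, 0.1754, 0.0043], 0.76)]
```

View pics/top0.png

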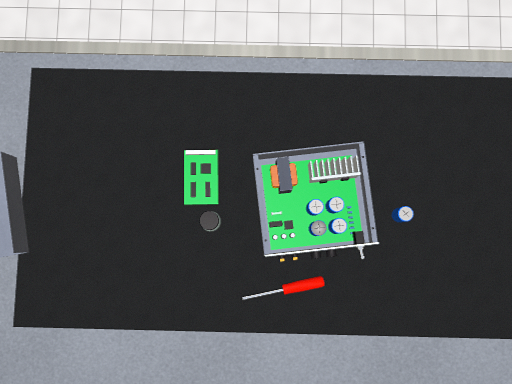

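View pics/scene0.png

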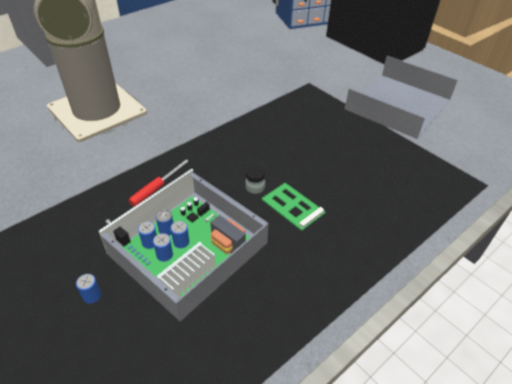

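The top view shows the domed can at about (318,228), the front-left place of the block. The switch lever is at about (362,252), and both networks' reports agree with this. Next I'll refine the supply pose from the range data.

```bash
cat > plan.py <<'E'
from h import *
from scipy.spatial.transform import Rotation as Ro
def rel(*pts):
    o=env.get_obs();R=Ro.from_rotvec(o['tool_rot']).as_matrix();c=o['ee_pos']
    print('t',round(o['clock'],2),'at',c.round(4),'F',np.round(o['ft_force'],1))
    for p in pts: print('units to',np.round(p,4),':',(R.T@(np.array(p)-c)/.06).round(3)); c=np.array(p)
E
python3 - <<'E'
from plan import *
d=np.load('c.npz')
for n in('top','scene'):
    c=d[n].reshape(-1,3)
    m=(c[:,2]>.055)&(c[:,2]<.09)&(abs(c[:,0]-.597)<.17)&(abs(c[:,1]+.086)<.15)
    q=c[m]
    print(n,cv2.minAreaRect((q[:,:2]*1000).astype(np.float32)))
    for t in((.531,-.095),(.54,-.141),(.583,-.137),(.58,-.092)):
        s=c[(np.hypot(c[:,0]-t[0],c[:,1]-t[1])<.02)&(c[:,2]>.05)]
        print(t,len(s),np.percentile(s[:,2],[50,98]).round(4),s[s[:,2]>.057].mean(0).round(4))
# supply pose from landmarks
a=np.radians(6);
for a in np.radians([5,6,7]):
    R=np.array([[np.cos(a),-np.sin(a)],[np.sin(a),np.cos(a)]])
    print([(np.array([.5965,-.0856])+R@np.array(l)).round(4) for l in((-.121,-.09),(-.145,-.09),(-.066,-.002))])
s=d['top'].reshape(-1,3);s=s[(abs(s[:,0]-.46)<.025)&(abs(s[:,1]+.196)<.03)&(s[:,2]>.03)];print(s.round(3).tolist())
rel((.40,.25,.2),(.452,-.197,.2))
E
```

```text
top ((583.154541015625, -87.72604370117188), (259.3188781738281, 250.78733825683594), 7.700558662414551)
(0.531, -0.095) 202 [0.0671 0.0749] [ 0.5319 -0.0955  0.0674]
(0.54, -0.141) 204 [0.0632 0.0669] [ 0.5382 -0.1414  0.0633]
(0.583, -0.137) 196 [0.0636 0.0669] [ 0.5855 -0.135   0.0634]
(0.58, -0.092) 197 [0.0632 0.0675] [ 0.5795 -0.0895  0.0633]
scene ((583.3072509765625, -88.51286315917969), (259.09930419921875, 252.4161376953125), 8.02377700805664)
(0.531, -0.095) 213 [0.0661 0.0746] [ 0.5369 -0.1     0.067 ]
(0.54, -0.141) 239 [0.0633 0.0663] [ 0.5404 -0.1441  0.0635]
(0.583, -0.137) 248 [0.0633 0.0662] [ 0.5875 -0.1379  0.0633]
(0.58, -0.092) 231 [0.0632 0.066 ] [ 0.5817 -0.0927  0.0633]
[array([ 0.4838, -0.1858]), array([ 0.4599, -0.1879]), array([ 0.5309, -0.0933])]
[array([ 0.4856, -0.1878]), array([ 0.4617, -0.1903]), array([ 0.5311, -0.0945])]
[array([ 0.4874, -0.1897]), array([ 0.4635, -0.1926]), array([ 0.5312, -0.0956])]
[[0.484, -0.19, 0.051], [0.484, -0.191, 0.055], [0.485, -0.193, 0.056], [0.482, -0.191, 0.056], [0.482, -0.193, 0.056], [0.48, -0.191, 0.056], [0.48, -0.193, 0.057], [0.48, -0.195, 0.055], [0.478, -0.19, 0.059], [0.478, -0.193, 0.056], [0.478, -0.195, 0.059], [0.476, -0.191, 0.055], [0.476, -0.192, 0.058], [0.476, -0.194, 0.062], [0.474, -0.19, 0.061], [0.474, -0.192, 0.061], [0.474, -0.194, 0.059], [0.471, -0.192, 0.062], [0.471, -0.194, 0.062], [0.471, -0.197, 0.059], [0.469, -0.19, 0.057], [0.469, -0.191, 0.063], [0.469, -0.194, 0.063], [0.469, -0.195, 0.065], [0.467, -0.192, 0.062], [0.467, -0.194, 0.061], [0.467, -0.197, 0.059]]
t 1.1 at [0.2207 0.5579 0.25  ] F [-0.5 -0.  -0.2]
units to [0.4  0.25 0.2 ] : [-4.667 -3.673  0.833]
units to [ 0.452 -0.197  0.2  ] : [-3.547 -6.608  0.   ]
```

Every check agrees: the dome reaches 75 mm where the others stop at 63 mm, the supply is yawed about 7.8°, the lever tip is at (0.466,-0.195), and the crown is at (0.532,-0.096). I'll shut the gripper and go over the lever without turning the tool.

>>> {"method": "arm_command", "body": {
  "targets": [
    [-0.58,-0.46,0.1,0],
    [-0.58,-0.46,0.1,0],
    [-0.58,-0.46,0.1,0],
    [-0.58,-0.46,0.1,0],
    [-0.58,-0.46,0.1,0],
    [-0.58,-0.46,0.1,0],
    [-0.58,-0.46,0.1,0],
    [-0.58,-0.46,0.1,0]
  ],
  "grip": 0
}}

```text
clock: 2.1
ee_pos: [0.399, 0.2489, 0.2021]
tool_rot: [0.588, 3.085, 0.001]
ft_force: [0.7, 1.3, -0.1]
grip_width: -0.0003
gripper_force: 0.0
```

>>> {"method": "arm_command", "body": {
  "targets": [
    [-0.4,-0.73,0,0],
    [-0.4,-0.73,0,0],
    [-0.4,-0.73,0,0],
    [-0.4,-0.73,0,0],
    [-0.4,-0.73,0,0],
    [-0.4,-0.73,0,0],
    [-0.4,-0.73,0,0],
    [-0.4,-0.73,0,0]
  ]
}}

```text
clock: 3.1
ee_pos: [0.4481, -0.148, 0.2023]
tool_rot: [0.588, 3.085, -0.0]
ft_force: [1.2, 1.3, 1.0]
grip_width: -0.0001
gripper_force: 0.0
```

```bash
python3 - <<'E'
from plan import *
rel((.462,-.195,.2),(.462,-.195,.09),(.462,-.195,.064))
o=env.get_obs();print(o['joints'].round(2),o['tool_rot'],o['grip_width'])
E
```

```text
t 3.1 at [ 0.4481 -0.148   0.2023] F [1.2 1.3 1. ]
units to [ 0.462 -0.195  0.2  ] : [-0.504 -0.642  0.039]
units to [ 0.462 -0.195  0.09 ] : [ 0.002 -0.     1.833]
units to [ 0.462 -0.195  0.064] : [ 0.    -0.     0.433]
[-0.43 -0.2   1.9   0.    1.44 -1.62] [ 5.88423199e-01  3.08507904e+00 -1.29522479e-04] -0.00012660332257802766
```

>>> {"method": "arm_command", "body": {
  "targets": [
    [-0.25,-0.32,0.02,0],
    [-0.25,-0.32,0.02,0],
    [0,0,0.6,0],
    [0,0,0.6,0],
    [0,0,0.4,0],
    [0,0,0,0]
  ]
}}

```text
clock: 3.85
ee_pos: [0.4601, -0.1922, 0.1015]
tool_rot: [-0.588, -3.082, -0.002]
ft_force: [0.6, 0.4, 0.4]
grip_width: 0.0003
gripper_force: 0.0
```

```bash
python3 - <<'E'
from plan import *
p=env.read_camera('top');save(p,'a');q=env.read_camera('wrist');save(q,'w')
cv2.imwrite('pics/c.png',np.hstack([cv2.resize(cv2.imread('pics/a.png')[180:300,240:400],(480,360)),cv2.resize(cv2.imread('pics/w.png'),(320,240))[:, :].repeat(1,0) if 0 else cv2.copyMakeBorder(cv2.resize(cv2.imread('pics/w.png'),(320,240)),0,120,0,0,cv2.BORDER_CONSTANT)]))
rel((.462,-.195,.105),(.462,-.195,.064))
E
```

```text
t 3.95 at [ 0.4621 -0.1932  0.1044] F [0.2 0.7 0.2]
units to [ 0.462 -0.195  0.105] : [-0.01  -0.028 -0.009]
units to [ 0.462 -0.195  0.064] : [0.    0.    0.683]
```

View pics/c.png

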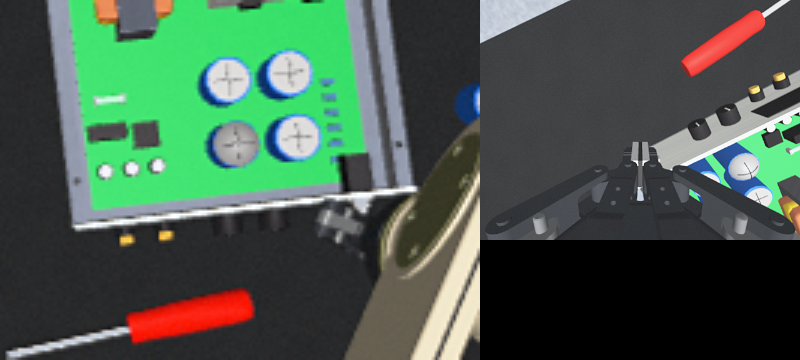

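The fingers (crop about (350,225)) hang in front of the panel at the lever, clear of the knobs and the screwdriver. I'll push down slowly.

>>> {"method": "arm_command", "body": {
  "targets": [
    [0,-0.03,0.2,0],
    [0,0,0.15,0],
    [0,0,0.08,0],
    [0,0,0.08,0],
    [0,0,0.08,0],
    [0,0,0.08,0],
    [0,0,0,0]
  ]
}}

```text
clock: 4.82
ee_pos: [0.4612, -0.1946, 0.0633]
tool_rot: [-0.588, -3.086, -0.0]
ft_force: [0.4, 0.3, 2.1]
grip_width: -0.0002
gripper_force: 1.1
```

```bash
python3 - <<'E'
from plan import *
rel((.462,-.195,.062))
E
```

```text
t 4.83 at [ 0.4612 -0.1946  0.0633] F [0.4 0.3 2.1]
units to [ 0.462 -0.195  0.062] : [-0.015 -0.001  0.022]
```

>>> {"method": "arm_command", "body": {
  "targets": [
    [0,0,-0.4,0],
    [0,0,-0.5,0],
    [0,0,-0.5,0],
    [0,0,0,0]
  ]
}}

```text
clock: 5.32
ee_pos: [0.4629, -0.1956, 0.1502]
tool_rot: [0.587, 3.081, -0.002]
ft_force: [-0.7, 0.2, -0.6]
grip_width: 0.0001
gripper_force: 0.0
```

```bash
python3 - <<'E'
from plan import *
for n in('top','scene','wrist'):
    p=env.read_camera(n);save(p,n+'2')
    print(n,[(np.round(d['location'],4).tolist(),round(d['conf'],2)) for d in env.landmark_of('lever_tip',p)[:3]])
rel((.532,-.0963,.135),(.532,-.0963,.107))
E
```

```text
top []
scene []
wrist [([0.4666, -0.1926, 0.0428], 0.77)]
t 5.62 at [ 0.4603 -0.1943  0.146 ] F [-0.4 -0.8  0.6]
units to [ 0.532  -0.0963  0.135 ] : [-0.511  1.958  0.182]
units to [ 0.532  -0.0963  0.107 ] : [-0.001 -0.     0.467]
```

```bash
python3 - <<'E'
from plan import *
o=env.get_obs();q=env.read_camera('wrist');save(q,'w3')
z=q['range_z'];v,u=np.indices(z.shape)
c=np.stack([(u-q['cx'])/q['fx']*z,(v-q['cy'])/q['fy']*z,z,np.ones_like(z)],-1)@q['mount'].T
w=c[...,:3]@Ro.from_rotvec(o['tool_rot']).as_matrix().T+o['ee_pos']
for d in env.landmark_of('lever_tip',q)[:2]: print(d)
m=(np.hypot(w[...,0]-.466,w[...,1]+.194)<.008)&(w[...,2]>.02)&(w[...,2]<.075)&(z>0)
s=w[m];print(len(s),np.percentile(s[:,2],[5,50,95]) if len(s) else '', np.argwhere(m).mean(0))
r,k=np.argwhere(m).mean(0).astype(int)
im=cv2.imread('pics/w3.png')[max(r-60,0):r+60,max(k-80,0):k+80];cv2.imwrite('pics/w3c.png',cv2.resize(im,None,fx=4,fy=4))
E
```

```text
{'location': [0.4657, -0.1935, 0.0404], 'conf': 0.72}
71 [0.04147767 0.04420205 0.04610016] [207.23943662 260.1971831 ]
```

View pics/w3c.png

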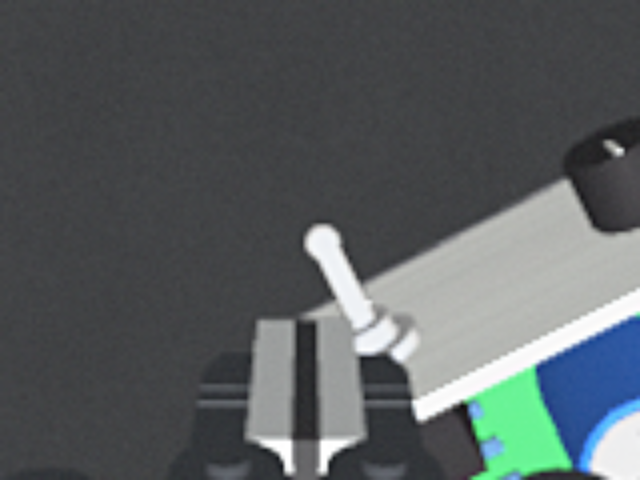

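The lever, with its ball at crop (322,240), now slants down. The ball's top is about 44 mm up, so the switch is off. Next I'll go over the crown.

>>> {"method": "arm_command", "body": {
  "targets": [
    [-0.13,0.49,0,0],
    [-0.13,0.49,0,0],
    [-0.13,0.49,0,0],
    [-0.13,0.49,0,0],
    [0,0,0.1,0],
    [0,0,0,0]
  ]
}}

```text
clock: 6.48
ee_pos: [0.5324, -0.0969, 0.1401]
tool_rot: [-0.587, -3.084, 0.0]
ft_force: [-0.6, -0.2, 0.2]
grip_width: -0.0002
gripper_force: 0.0
```

```bash
python3 - <<'E'
from plan import *
o=env.get_obs();q=env.read_camera('wrist');save(q,'w4')
print([(np.round(d['location'],4).tolist(),round(d['conf'],2)) for d in env.landmark_of('swollen_top',q)[:3]])
z=q['range_z'];v,u=np.indices(z.shape)
c=np.stack([(u-q['cx'])/q['fx']*z,(v-q['cy'])/q['fy']*z,z,np.ones_like(z)],-1)@q['mount'].T
w=c[...,:3]@Ro.from_rotvec(o['tool_rot']).as_matrix().T+o['ee_pos']
f=c[(abs(c[...,0])<.011)&(abs(c[...,1])<.03)&(z>0)&(c[...,2]<.03)][:,2]
print('tip z tool',np.percentile(f,[90,99]) if len(f) else None)
rel((.532,-.0963,.108))
E
```

```text
[([0.5358, -0.0966, 0.0726], 0.58)]
tip z tool [-0.01193993  0.01002259]
t 6.58 at [ 0.5327 -0.0975  0.1409] F [0.3 0.2 0.3]
units to [ 0.532  -0.0963  0.108 ] : [0.017 0.014 0.549]
```

View pics/w4.png

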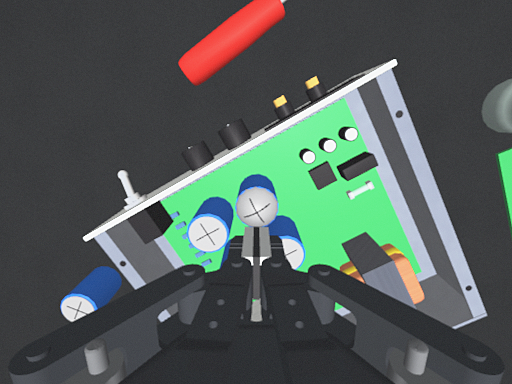

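The wrist view shows the domed can at (257,208) directly ahead of the fingertips, and the switch lever down at (125,180). I'll descend to about 15 mm above the crown and hold.

>>> {"method": "arm_command", "body": {
  "targets": [
    [0,0.01,0.2,0],
    [0,0,0.2,0],
    [0,0,0.15,0],
    [0,0,0,0],
    [0,0,0,0],
    [0,0,0,0],
    [0,0,0,0],
    [0,0,0,0]
  ]
}}

```text
clock: 7.58
ee_pos: [0.5337, -0.0963, 0.1086]
tool_rot: [0.588, 3.086, -0.0]
ft_force: [-0.3, 0.8, -0.0]
grip_width: 0.0005
gripper_force: 0.0
```

```bash
python3 - <<'E'
from plan import *
rel((.532,-.0965,.107))
q=env.read_camera('scene')
print([(np.round(d['location'],4).tolist(),round(d['conf'],2)) for d in env.landmark_of('swollen_top',q)[:2]])
E
```

```text
t 7.58 at [ 0.5337 -0.0963  0.1086] F [-0.3  0.8 -0. ]
units to [ 0.532  -0.0965  0.107 ] : [ 0.026 -0.014  0.027]
[([0.5352, -0.0995, 0.07], 0.57)]
```

>>> {"method": "arm_command", "body": {
  "targets": [
    [0,0,0,0],
    [0,0,0,0],
    [0,0,0,0],
    [0,0,0,0],
    [0,0,0,0],
    [0,0,0,0],
    [0,0,0,0],
    [0,0,0,0]
  ]
}}

```text
clock: 8.68
ee_pos: [0.5336, -0.0963, 0.1084]
tool_rot: [0.588, 3.086, -0.0]
ft_force: [1.0, -0.4, 0.2]
grip_width: 0.0001
gripper_force: 0.0
```

>>> {"method": "arm_command", "body": {
  "targets": [
    [0,0,0,0],
    [0,0,0,0],
    [0,0,0,0],
    [0,0,0,0],
    [0,0,0,0],
    [0,0,0,0],
    [0,0,0,0],
    [0,0,0,0]
  ]
}}

```text
clock: 9.68
ee_pos: [0.5336, -0.0963, 0.1084]
tool_rot: [-0.588, -3.086, 0.0]
ft_force: [-0.7, -0.1, 0.7]
grip_width: 0.0002
gripper_force: 0.0
```

>>> {"method": "arm_command", "body": {
  "targets": [
    [0,0,0,0],
    [0,0,0,0],
    [0,0,0,0],
    [0,0,0,0],
    [0,0,0,0],
    [0,0,0,0],
    [0,0,0,0],
    [0,0,0,0]
  ]
}}

```text
clock: 10.68
ee_pos: [0.5336, -0.0963, 0.1084]
tool_rot: [-0.588, -3.086, -0.0]
ft_force: [0.5, -0.0, 0.9]
grip_width: 0.0001
gripper_force: 0.0
```

```bash
python3 -c "
from plan import *
rel((.532,-.0965,.107)); print(env.job_done())"
```

```text
t 10.68 at [ 0.5336 -0.0963  0.1084] F [ 0.5 -0.   0.9]
units to [ 0.532  -0.0965  0.107 ] : [ 0.023 -0.014  0.023]
the job is handed in; nothing more can be done
None
```

The power supply is switched off, and the fingertips are still pointing at the swollen capacitor (front-left of the four), about 16 mm above its dome and held there for over 3 s; the job is handed in.

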